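Pack oak plugs into an infusion tube

ROBOT

A 6-joint arm with a two-finger parallel gripper is mounted at the origin on the work surface. World frame = base frame: x ahead of the robot, y to its left, z up, the work surface at z = 0. Lengths are in mm, angles in rad, forces in N, time in s.
With the tool pointing down it reaches from about 300 to 775 mm from the base axis. Payload 14.6 kg.
Tool frame: the origin (TCP) lies on the centre line of the jaws, within the pads' length; the fingertips stand ahead of it and the grasp point (between the pads) is the TCP (manip.tip_reach is the z of the fingertips in the tool frame, in mm); z points along the fingers, y is the direction in which the jaws open and shut (so a half turn about z gives the same grasp; the last joint's range is limited). The gripper opens to 94 mm and grips with 3 to 60 N. Pads are 16 mm wide; open, the fingers measure 119 mm over their backs; the gripper's body (75 mm by 177 mm) begins 78 mm behind the grasp point.
Start: joints at [1.201, 0.3, 1.521, -0, 1.321, -0.067], TCP at [164.004, 524.969, 224.446] pointing down, gripper open.
Joint ranges: [-3.03, 3.03], [-0.79, 2.21], [0.23, 2.52], [-1.04, 4.18], [0, 3.07], [-2.55, 2.55]. Speed limits (rad/s): [2.22, 2.22, 2.57, 3.14, 3.14, 3.14].

INTERFACE

Orientations are given as [roll, pitch, yaw] about the fixed x, y, z axes, in that order (R = Rz(yaw) Ry(pitch) Rx(roll)).
In Python, from cell import manip, camera, search_frame, masks_of, tip_of gives the robot as it stands.
- The arm moves only by the tool send_rows, never from a script. Its argument "plan" is a list of rows, each an object with "travel": the shift along the tool's x, y, z in mm, a list of three; "delta_rot": the turn, a rotation vector about the tool's x, y, z in degrees, a list of three; "fingers": the gripper's target within -1 to 1 (shut at 1, half-way at 0, fully open at -1). In form: [{"travel": [dx, dy, dz], "delta_rot": [wx, wy, wz], "fingers": fingers}, ...]. A call has 1 to 20 rows; each row shifts and turns the commanded pose from where the row before left it, along the tool's axes as they then stand; what a row does not reach is not made up. A row lasts 1/8 s, in which the tool goes at most 62.5 mm and 10.7 degrees, less where a joint would pass 70% of its speed; a pose out of reach is approached as far as the arm can. A call is refused whole if a number of a shift passes 62.5 or a number of a turn 10.7, either way. A call with a gripper value outside its range is refused whole. The fingers move at their own pace and stop on an object; "grip_force" is the grip in N (left out, the last holds). Time passes only in rows, so rows that do not move let the fingers close. It gives the time, the measured TCP pose, the force and the opening at its end, in the units of the state.
- manip.read_state(): the state, without advancing time (a new reading comes with each control period).
- camera(name): name is "scene" or "top"; returns a dict with "color" (480x640x3 uint8, red, green, blue), "z_map" (480x640 float32, mm along the optical axis (not along the pixel's ray), 0 where there is no reading), "fov_y" (degrees; the focal length in pixels is half the picture's height over the tangent of half this angle, whatever the lens; pixels are square), "cx", "cy" (the principal point, pixels), "world_from_camera" (4x4, takes a point from camera to world coordinates). Camera axes: x right, y up, looking along -z (the intrinsics and any distortion apply to the point x, -y, -z); pixel columns grow to the right and rows downward; lengths in mm; the calibration is good to about 2 mm. A picture is of the moment at which its call begins.
- manip.sign_off(): hands the job in, once; it reports no verdict.
Trained networks look in the newest picture that a camera, given by its name, has taken for a name from the list of things; names that differ only in an ending like _2 or _b are one class to them, and where a whole thing is asked for, a point or a joint stands for the part that bears it (a point fixed in the world has none). Each returns a list of dicts, best first, with "confidence" (0 to 1); they miss things now and then, are a little off and sometimes report something else, mostly with a low value. They report only what shows in the picture. A call takes as long as a camera call. They do not tell look-alikes from the thing itself.
- search_frame(name, camera): "at" ([x, y, z] in mm, in the coordinates of the camera as it stood for that picture, good to about 4 mm: the middle of the surface that is visible of it).
- masks_of(name, camera): "region" (480x640 bool, what is visible of it).
- tip_of(name, camera): "at" ([x, y, z] in mm, in the coordinates of the camera as it stood for that picture, good to about 4 mm: a listed point, or the origin of a listed thing).
The state is a dict: "clock": time; "joints": joint angles; "qd": joint speeds; "effort": joint torques, N m; "eef_pos": TCP position; "eef_rot": TCP orientation; "wrist_force": force on the tool from outside, world axes, zero at the start; "moment": the same for the moment, N m; "finger_gap": finger opening in mm.
Only numpy, scipy, OpenCV 4.12 (cv2) and the standard library are available. Lean on these libraries where they do the work, as an engineer would, in place of code of your own. Each camera call takes 0.05 s, during which the arm holds its last target. There are 200 camera calls.

TASK

Load the upright white infusion tube: put both oak plugs into its mouth, then use the tamper to push them down the tube until they bottom out on the sprung strainer, and lean on them there with about 16 N for a second, never more than 25 N. Then stand the tamper back in its wooden holder, let go and move clear, leaving the other things on the bench where they are.

Things in the scene. Friction and masses are not known exactly. Their poses are not given: they have to be found in the camera images.
- tube_mouth (a point): Centre of the mouth of the fixed upright white tube, 132 above the bench; z up along the bore. Rim outer diameter 52; the mouth flares, inside 43 at the rim, 34 from 8 to 42 below it. A plug dropped in rests on three sprung brass strips, its underside about 42 to 48 below the rim; a second one stands on it, its top about level with the rim.
- tube: The same tube; origin at the centre of its 110 x 110 x 12 steel foot plate, on the bench. Strips narrow the bore from 36 to 28 and grip the plugs all the way down: sliding takes about 4 to 9 N, getting past the strip tops up to 13 N, differing from run to run. The strainer floor lies 92 to 112 below the rim, differing from run to run, hidden from outside.
- strainer (a joint): Compression (m) of the sprung strainer floor (steel disc) inside the tube: 0 unloaded, grows downward as the plugs are pressed on it, about 3 N per mm on top of the strips' friction, hard stop at 0.010. It does not tell how deep the floor lies.
- plug_a_center (a point): Centre of an oak plug: pale wooden cylinder 30 diameter, 24 high, 20 g, standing upright on the grey plastic board (170 x 130) (top of board 12 above the bench); this point is 12 above its underside. Both plugs are alike and either may go first; the two stand about 70 apart, centre to centre.
- plug_b_center (a point): Centre of the other oak plug, same size, standing upright on the same board.
- tamper_grip (a point): Point on the axis of the tamper, low in its wooden handle, 122 above its foot; z points up from foot to handle. The tamper stands upright in its holder, foot on the hole's floor, handle up; fingertips can rest just above its brass flange.
- tamper: The tamper, rigid, about 180 g, 151 long; origin at the centre of its foot's underside. Steel foot 22 diameter, 14 high; shaft 14 diameter; brass flange 32 diameter from 95 to 101 above the foot; wooden handle 22 diameter from 101 to 151.
- holder_mouth (a point): Centre of the upper mouth of the tamper's holder: fixed dark wooden block 80 x 80 x 45 with a round upright hole 29 wide, 35 deep (its floor is 10 above the bench); this point is at the block's top, 45 above the bench.
- plug_a: The first oak plug, origin at the centre of its underside.
- plug_b: The second oak plug, origin at the centre of its underside.
- bung: Bystander: white plastic barrel bung, 46 wide, 35 high; origin at the centre of its underside.
- cork_bung: Bystander: cork barrel bung, 52 wide, 32 high; origin at the centre of its underside.
- beaker: Bystander: open steel sampling cup, 60 wide, 60 high; origin at the centre of its underside.
- sample: Bystander: amber sample bottle, 60 wide, 160 high; origin at the centre of its underside.
- jar: Bystander: glass jar with brass lid, 72 wide, 90 high; origin at the centre of its underside.
- figurine: Bystander: small white ceramic figurine, 52 wide, 128 high, breakable; origin at the centre of its underside.
- mallet: Bystander: hammer lying on the bench; origin under its middle.
Not all that is in view belongs to the job. Leave any purple look-alike of the tamper alone.

How it is judged:
By the outcome, as a careful person would: the job done as asked, in the order asked, and still so for the second after the job is handed in, with the robot touching nothing.
It also fails if it takes over 72 s, if anything falls off the work surface, if the arm or the gripper's body presses on something with over 40 N, if the wrist force passes 120 N, or if a joint passes its speed limit or range.

## Working session

There is one attempt and no reset: what is moved stays moved. The work goes in short steps, Python scripts to look and compute and a tool call to move; the robot and the scene stay as the last step left them, time stands still between calls to the robot, and variables do not carry over. Pictures are saved under pics/ and viewed, about 8 in all and at most 12, crops included, and the job is handed in when it is done.

Besides the shell and the picture viewer there is one more tool, called after ">>>" as name(argument=value, ...) on one line, values as JSON. send_rows: Moves the arm, as the interface text tells. Its arguments: {"type":"object","properties":{"plan":{"type":"array"},"grip_force":{"type":"number"}},"required":["plan"]}

```bash
ls; mkdir -p pics; cat > h.py <<'E'
import numpy as np, cv2
from cell import manip, camera, search_frame, masks_of, tip_of
def W(c,p):
    T=np.array(c["world_from_camera"]); return T[:3,:3]@np.array(p)+T[:3,3]
def cloud(c):
    z=c["z_map"]; h,w=z.shape; f=h/2/np.tan(np.radians(c["fov_y"])/2)
    v,u=np.mgrid[:h,:w]
    P=np.stack([(u-c["cx"])/f*z,-(v-c["cy"])/f*z,-z],-1)
    T=np.array(c["world_from_camera"]); P=P@T[:3,:3].T+T[:3,3]; P[z==0]=np.nan; return P
def save(c,n): cv2.imwrite("pics/"+n,c["color"][...,::-1])
E
python3 - <<'E'
from h import *
np.set_printoptions(precision=1,suppress=True)
s=manip.read_state();print({k:s[k] for k in("clock","eef_pos","eef_rot","wrist_force","finger_gap")}, manip.tip_reach)
for n in("scene","top"):
    c=camera(n);save(c,n+"1.png");print(n,c["fov_y"],c["cx"],c["cy"],[k for k in c]);print(np.array(c["world_from_camera"]))
    for t in("tube_mouth","plug_a_center","tamper_grip","tamper","holder_mouth","tube"):
        print(t,[(W(c,d["at"]).round(1),round(d["confidence"],2)) for d in tip_of(t,n)])
E
```

```text
pics
{'clock': 0.0, 'eef_pos': array([163.9, 524.8, 223.9]), 'eef_rot': array([-3.1, -0. ,  2.8]), 'wrist_force': array([ 0.7,  0.5, -0.6]), 'finger_gap': 93.84862806366563} 19.0
scene 45.53488562887913 324.857654685844 238.37466920761966 ['color', 'z_map', 'fov_y', 'cx', 'cy', 'world_from_camera']
[[  -0.6   -0.6    0.6 1211.5]
 [   0.8   -0.4    0.4  315. ]
 [   0.     0.7    0.7  804.2]
 [   0.     0.     0.     1. ]]
tube_mouth [(array([ 546. , -245.3,  134.5]), 0.75), (array([753.4, 226.6,  -1.5]), 0.54), (array([797.5,  58.3,  -3.1]), 0.28)]
plug_a_center [(array([492.2, 231.8,  21.1]), 0.91), (array([524.2,  17.5,   4.4]), 0.16)]
tamper_grip [(array([426.5, -75.7, 119.8]), 0.97), (array([522.7,  15.6, 132.5]), 0.79), (array([425.2, -11.5, 121.7]), 0.74), (array([402.9,  55.8, 120.1]), 0.63)]
tamper [(array([522.7,  18. ,   8.2]), 0.85), (array([408.2,  55.6,  -1.4]), 0.8), (array([424.7, -77.5,  -3.7]), 0.73), (array([423.1, -12.6,  -4. ]), 0.64)]
holder_mouth [(array([522.5,  16.5,  48.8]), 0.75)]
tube [(array([520.7,  17.4,  47.8]), 0.72), (array([ 546.2, -239.5,   -1.4]), 0
[... 241 characters left out ...]
 0.2    1.  1231.2]
 [   0.     0.     0.     1. ]]
tube_mouth [(array([ 547.1, -236.2,  135. ]), 0.59)]
plug_a_center [(array([490.4, 230.9,  23.5]), 0.65)]
tamper_grip [(array([403.9,  54.8, 123.4]), 0.69), (array([526.8,  13.8, 134.5]), 0.62), (array([426.1,  -9.6, 123.3]), 0.54), (array([426.1, -77.5, 120.4]), 0.46)]
tamper [(array([407.1,  48.1,  -9.8]), 0.8), (array([426.8, -76.3,   0.4]), 0.76), (array([526.5,  16.5,   7.9]), 0.52), (array([422. , -15.9,  -1.9]), 0.49)]
holder_mouth [(array([520.6,  17.2,  44.4]), 0.89), (array([492.6, 227.8,  12.2]), 0.46), (array([ 732.7, -220.7,    1.1]), 0.45)]
tube [(array([ 546.4, -241.7,    2.6]), 0.69), (array([ 685.2, -118. ,    2.4]), 0.36)]
```

```bash
python3 -c "
import cv2,numpy as np
" 
```

```text
(no output)
```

View pics/scene1.png

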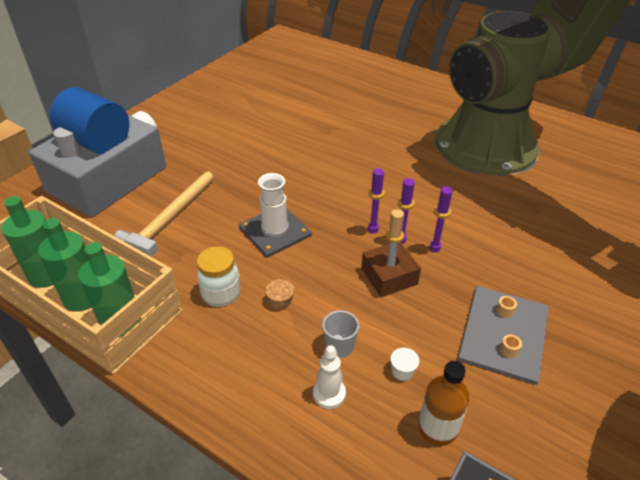

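View pics/top1.png

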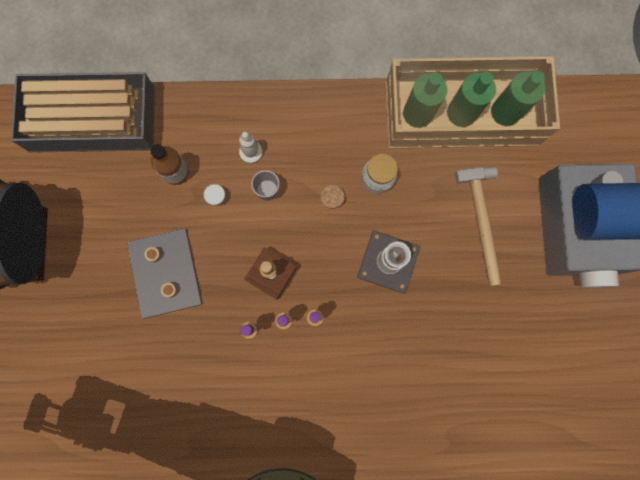

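The scene view shows the tube at (273,205), the real tamper (wooden handle) in its holder at (393,250) with three purple look-alikes behind it, and the plugs at (507,307) and (512,345). The top view shows the plugs at (152,255) and (168,290), the tamper at (268,270) and the tube mouth at (397,256). Next I'll take positions from the depth clouds.

```bash
cat > m.py <<'E'
from h import *
np.set_printoptions(precision=1,suppress=True)
for n in("top","scene"):
    c=camera(n);P=cloud(c).reshape(-1,3);C=c["color"].reshape(-1,3)
    def sel(x,y,r,a,b): return P[(np.hypot(P[:,0]-x,P[:,1]-y)<r)&(P[:,2]>a)&(P[:,2]<b)]
    def circ(n_,q):
        if len(q)<4: print(n_,len(q));return
        (x,y),r=cv2.minEnclosingCircle(q[:,:2].astype(np.float32)); print(n_,len(q),"minenc",np.array([x,y,r]),"mean",q.mean(0),"ext",q.min(0),q.max(0))
    print(n)
    b=sel(490,231,130,28,42)
    if len(b):
        _,L,ce=cv2.kmeans(b[:,:2].astype(np.float32),2,None,(3,50,.1),5,0)
        for i in(0,1): circ("plug",b[L[:,0]==i])
    circ("board",sel(490,231,60,5,20))
    circ("rim",sel(546,-240,45,126,142)); 
    circ("handle",sel(524,16,25,156,170)); circ("flange",sel(524,16,25,107,116)); circ("hold",sel(522,16,60,40,50))
    for x,y in((403,55),(426,-11),(426,-77)): circ("purple",sel(x,y,25,140,170))
E
python3 m.py
```

```text
top
plug 165 minenc [492.7 230.   15.3] mean [492.5 229.6  36.6] ext [477.6 215.2  29.1] [507.1 245.2  41.8]
plug 174 minenc [569.7 266.6  15.9] mean [568.8 265.9  35.9] ext [554.3 250.8  29. ] [584.2 281.6  40.5]
board 2050 minenc [490. 231.  60.] mean [494.6 231.8  12.6] ext [430.1 171.3   5. ] [549.8 291.   19.8]
rim 269 minenc [ 547.2 -240.4   25.4] mean [ 548.2 -241.7  131.3] ext [ 521.9 -265.1  126. ] [ 571.8 -215.4  138.3]
handle 104 minenc [524.4  15.1  11.1] mean [524.1  14.7 161.3] ext [513.5   4.  156. ] [534.6  24.9 166.8]
flange 79 minenc [524.1  14.9  16. ] mean [519.2  12.5 111. ] ext [508.8  -1.  107.2] [538.8  30.7 115.5]
hold 1157 minenc [524.1  14.9  55.9] mean [522.9  14.1  45.5] ext [470.8 -39.6  40. ] [578.5  69.3  50. ]
purple 108 minenc [406.4  54.3  11. ] mean [406.4  53.5 151.4] ext [397.   43.6 141.8] [415.7  63.6 156.1]
purple 112 minenc [422.9 -14.6  10.8] mean [422.8 -14.7 151. ] ext [412.5 -25.  140.3] [433.2  -4.2 156.8]
purple 102 minenc [428.2 -76.6  10.6] mean [428.2 -76.5 151.3] ext [418.7 -85.7 147.3] [437.7 -66.6 156.4]
scene
plug 264 minenc [569
[... 353 characters left out ...]
6  130.3] ext [ 520.8 -266.7  126. ] [ 573.3 -214.6  135.4]
handle 101 minenc [523.8  16.8  12.3] mean [526.   16.4 160.1] ext [512.9   5.5 156.4] [535.6  26.7 163.1]
flange 121 minenc [525.2  15.3  17.1] mean [530.9  17.8 111. ] ext [510.6  -1.  107. ] [542.1  31.3 115.4]
hold 1248 minenc [524.   15.3  56.3] mean [529.6  17.6  44.7] ext [474.1 -39.7  40.1] [578.3  70.4  49.3]
purple 115 minenc [407.5  54.4  11.9] mean [410.1  55.9 148.6] ext [396.1  43.9 140.4] [418.9  65.3 155.3]
purple 118 minenc [424.2 -13.8  12.6] mean [426.4 -12.6 148.3] ext [411.8 -24.1 140.1] [435.1  -3.1 154.8]
purple 107 minenc [428.7 -73.6  13.4] mean [431.3 -74.7 148.5] ext [416.1 -86.1 140. ] [441.1 -64.3 153.7]
```

```bash
python3 - <<'E'
from h import *
s=manip.read_state();print(s["eef_pos"],s["eef_rot"],s["clock"])
c=camera("top");P=cloud(c)
for n in("sample","figurine","bung","beaker","jar","cork_bung"):
    for d in masks_of(n,"top")[:1]:
        q=P[d["region"]];q=q[np.isfinite(q[:,0])];q=q[q[:,2]>8];print(n,round(d["confidence"],2),np.percentile(q,[3,97],axis=0).round())
q=P[180:300,0:48].reshape(-1,3);q=q[q[:,2]>30];print("dark",np.nanpercentile(q,[3,97],axis=0).round())
E
```

```text
[164.01781776 524.98543734 224.46629262] [ 3.14153570e+00 -1.80543451e-05  2.83880665e+00] 0.8
sample 0.81 [[727. 197.  17.]
 [772. 246. 162.]]
figurine 0.62 [[777.  37.  11.]
 [808.  76. 124.]]
bung 0.75 [[677. 116.  25.]
 [716. 155.  40.]]
beaker 0.86 [[685.  -2.   9.]
 [739.  49.  63.]]
jar 0.74 [[ 699. -250.   20.]
 [ 759. -190.   94.]]
cork_bung 0.88 [[ 667. -142.   28.]
 [ 710.  -98.   37.]]
dark [[507. 487.  57.]
 [687. 507. 220.]]
```

>>> send_rows(plan=[{"travel":[0,0,0],"delta_rot":[0,0,-8.68],"fingers":-0.2},{"travel":[0,0,0],"delta_rot":[0,0,-8.68],"fingers":-0.2},{"travel":[-20,-18,0],"delta_rot":[0,0,0],"fingers":-0.2},{"travel":[-44,-39,0],"delta_rot":[0,0,0],"fingers":-0.2},{"travel":[-44,-39,0],"delta_rot":[0,0,0],"fingers":-0.2},{"travel":[-44,-40,0],"delta_rot":[0,0,0],"fingers":-0.2},{"travel":[-44,-40,0],"delta_rot":[0,0,0],"fingers":-0.2},{"travel":[-44,-40,0],"delta_rot":[0,0,0],"fingers":-0.2},{"travel":[-44,-40,20],"delta_rot":[0,0,0],"fingers":-0.2},{"travel":[-30,-24,40],"delta_rot":[0,0,0],"fingers":-0.2},{"travel":[-15,-14,40],"delta_rot":[0,0,0],"fingers":-0.2},{"travel":[0,0,20],"delta_rot":[0,0,0],"fingers":-0.2},{"travel":[0,0,0],"delta_rot":[0,0,0],"fingers":-0.2},{"travel":[0,0,0],"delta_rot":[0,0,0],"fingers":-0.2}])

```text
clock: 2.9
eef_pos: [493.2, 231.6, 105.6]
eef_rot: [3.141, 0.001, -3.141]
wrist_force: [-0.4, 0.3, 0.0]
finger_gap: 56.1
```

>>> send_rows(plan=[{"travel":[0,-0.5,30],"delta_rot":[0,0,0],"fingers":-0.2},{"travel":[0,0,22],"delta_rot":[0,0,0],"fingers":-0.2},{"travel":[0,0,11],"delta_rot":[0,0,0],"fingers":-0.2},{"travel":[0,0,0],"delta_rot":[0,0,0],"fingers":-0.2},{"travel":[0,0,0],"delta_rot":[0,0,0],"fingers":1},{"travel":[0,0,0],"delta_rot":[0,0,0],"fingers":1},{"travel":[0,0,0],"delta_rot":[0,0,0],"fingers":1},{"travel":[0,0,0],"delta_rot":[0,0,0],"fingers":1}], grip_force=10)

```text
clock: 3.9
eef_pos: [493.1, 230.7, 41.9]
eef_rot: [3.141, 0.001, -3.141]
wrist_force: [-0.6, -1.1, 4.1]
finger_gap: 29.7
```

>>> send_rows(plan=[{"travel":[0,0,-20],"delta_rot":[0,0,0],"fingers":1},{"travel":[0,0,-50],"delta_rot":[0,0,0],"fingers":1},{"travel":[0,-10,-60],"delta_rot":[0,0,0],"fingers":1},{"travel":[-3,-30,-50],"delta_rot":[0,0,0],"fingers":1},{"travel":[-6,-45,0],"delta_rot":[0,0,0],"fingers":1},{"travel":[-6,-45,0],"delta_rot":[0,0,0],"fingers":1},{"travel":[-6,-50,0],"delta_rot":[0,0,0],"fingers":1},{"travel":[-6,-50,0],"delta_rot":[0,0,0],"fingers":1},{"travel":[-6,-50,0],"delta_rot":[0,0,0],"fingers":1},{"travel":[-6,-50,0],"delta_rot":[0,0,0],"fingers":1},{"travel":[-6,-50,0],"delta_rot":[0,0,0],"fingers":1},{"travel":[-6,-50,0],"delta_rot":[0,0,0],"fingers":1},{"travel":[-3,-30,0],"delta_rot":[0,0,0],"fingers":1},{"travel":[0,-11,15],"delta_rot":[0,0,0],"fingers":1},{"travel":[0,0,0],"delta_rot":[0,0,0],"fingers":1},{"travel":[0,0,0],"delta_rot":[0,0,0],"fingers":1}])

```text
clock: 5.9
eef_pos: [547.1, -239.2, 206.5]
eef_rot: [3.141, -0.0, -3.14]
wrist_force: [-0.9, 0.4, -0.7]
finger_gap: 29.8
```

```bash
python3 - <<'E'
from h import *
np.set_printoptions(precision=1,suppress=True)
print(manip.read_state()["eef_pos"])
c=camera("scene");save(c,"s2.png");P=cloud(c).reshape(-1,3)
im=cv2.resize(c["color"][100:280,180:380,::-1],None,fx=3,fy=3,interpolation=cv2.INTER_CUBIC);cv2.imwrite("pics/s2c.png",im)
q=P[(np.hypot(P[:,0]-547,P[:,1]+240)<45)]
r=q[(q[:,2]>126)&(q[:,2]<142)];print("rim",len(r),cv2.minEnclosingCircle(r[:,:2].astype(np.float32)))
r=q[(np.hypot(q[:,0]-547,q[:,1]+240)<25)&(q[:,2]>172)&(q[:,2]<186)];print("plug",len(r),r.mean(0),r.min(0),r.max(0))
E
```

```text
[ 547.1 -239.2  206.5]
rim 205 ((545.439453125, -240.8236541748047), 26.794408798217773)
plug 60 [ 556.  -233.2  180.9] [ 540.4 -248.7  175.6] [ 562.6 -223.3  185.8]
```

View pics/s2c.png

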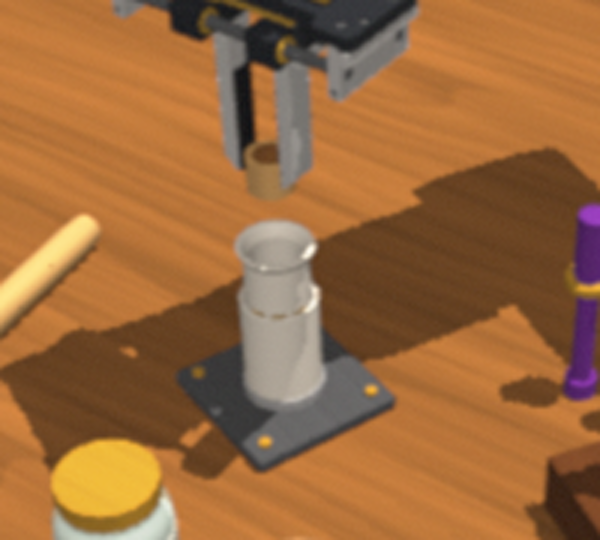

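The plug is upright in the jaws at (268,170) in the crop, above the tube mouth at (277,245). I'll lower it straight down with a small y correction.

>>> send_rows(plan=[{"travel":[0,-1.5,15],"delta_rot":[0,0,0],"fingers":1},{"travel":[0,0,15],"delta_rot":[0,0,0],"fingers":1},{"travel":[0,0,10],"delta_rot":[0,0,0],"fingers":1},{"travel":[0,0,7],"delta_rot":[0,0,0],"fingers":1},{"travel":[0,0,6],"delta_rot":[0,0,0],"fingers":1},{"travel":[0,0,0],"delta_rot":[0,0,0],"fingers":1},{"travel":[0,0,0],"delta_rot":[0,0,0],"fingers":1}])

```text
clock: 6.82
eef_pos: [547.1, -241.9, 153.8]
eef_rot: [-3.141, 0.0, -3.141]
wrist_force: [-0.5, -0.8, 0.9]
finger_gap: 29.5
```

>>> send_rows(plan=[{"travel":[0,1,0],"delta_rot":[0,0,0],"fingers":1},{"travel":[0,0,0],"delta_rot":[0,0,0],"fingers":1},{"travel":[0,0,0],"delta_rot":[0,0,0],"fingers":0.1},{"travel":[0,0,0],"delta_rot":[0,0,0],"fingers":0.1},{"travel":[0,0,0],"delta_rot":[0,0,0],"fingers":0.1},{"travel":[0,0,-20],"delta_rot":[0,0,0],"fingers":0},{"travel":[0,0,-40],"delta_rot":[0,0,0],"fingers":0},{"travel":[0,10,-30],"delta_rot":[0,0,0],"fingers":-0.2},{"travel":[0,40,0],"delta_rot":[0,0,0],"fingers":-0.2},{"travel":[-1,50,0],"delta_rot":[0,0,0],"fingers":-0.2},{"travel":[-2,50,0],"delta_rot":[0,0,0],"fingers":-0.2},{"travel":[-2,50,0],"delta_rot":[0,0,0],"fingers":-0.2},{"travel":[-3,50,0],"delta_rot":[0,0,0],"fingers":-0.2},{"travel":[-3,50,0],"delta_rot":[0,0,0],"fingers":-0.2},{"travel":[-3,50,0],"delta_rot":[0,0,0],"fingers":-0.2},{"travel":[-3,50,0],"delta_rot":[0,0,0],"fingers":-0.2},{"travel":[-3,50,0],"delta_rot":[0,0,0],"fingers":-0.2},{"travel":[-3,50,30],"delta_rot":[0,0,0],"fingers":-0.2},{"travel":[0,7,40],"delta_rot":[0,0,0],"fingers":-0.2},{"travel":[0,0,40],"delta_rot":[0,0,0],"fingers":-0.2}])

```text
clock: 9.32
eef_pos: [569.6, 267.2, 132.1]
eef_rot: [3.142, 0.0, -3.14]
wrist_force: [0.5, 0.1, -0.1]
finger_gap: 56.4
```

```bash
cat > t.py <<'E'
from h import *
import sys
np.set_printoptions(precision=1,suppress=True)
print(manip.read_state()["eef_pos"])
c=camera("top");P=cloud(c)
save(c,sys.argv[1]+"full.png")
im=cv2.resize(c["color"][225:295,350:440,::-1],None,fx=6,fy=6,interpolation=cv2.INTER_CUBIC);cv2.imwrite("pics/"+sys.argv[1]+".png",im)
P=P.reshape(-1,3)
q=P[np.hypot(P[:,0]-547,P[:,1]+240.7)<14];print("in bore z",np.nanpercentile(q[:,2],[5,25,50,75,95]))
for x,y in((493,230),(569.5,266.8)):
    q=P[(np.hypot(P[:,0]-x,P[:,1]-y)<25)&(P[:,2]>28)&(P[:,2]<42)]
    print("plug",len(q),cv2.minEnclosingCircle(q[:,:2].astype(np.float32)) if len(q)>5 else "")
E
python3 t.py t3
```

```text
[569.6 267.2 132.1]
in bore z [ 35.1 103.9 105.7 107.3 109.6]
plug 0 
plug 38 ((560.766845703125, 264.1767272949219), 11.971234321594238)
```

>>> send_rows(plan=[{"travel":[0,0.5,40],"delta_rot":[0,0,0],"fingers":-0.2},{"travel":[0,0,30],"delta_rot":[0,0,0],"fingers":-0.2},{"travel":[0,0,15],"delta_rot":[0,0,0],"fingers":-0.2},{"travel":[0,0,6],"delta_rot":[0,0,0],"fingers":-0.2},{"travel":[0,0,0],"delta_rot":[0,0,0],"fingers":-0.2},{"travel":[0,0,0],"delta_rot":[0,0,0],"fingers":1},{"travel":[0,0,0],"delta_rot":[0,0,0],"fingers":1},{"travel":[0,0,0],"delta_rot":[0,0,0],"fingers":1},{"travel":[0,0,0],"delta_rot":[0,0,0],"fingers":1}])

```text
clock: 10.5
eef_pos: [570.0, 266.8, 42.9]
eef_rot: [3.141, 0.0, -3.141]
wrist_force: [-0.8, 0.1, 2.5]
finger_gap: 29.5
```

>>> send_rows(plan=[{"travel":[0,0,-20],"delta_rot":[0,0,0],"fingers":1},{"travel":[0,0,-50],"delta_rot":[0,0,0],"fingers":1},{"travel":[0,-10,-60],"delta_rot":[0,0,0],"fingers":1},{"travel":[0,-30,-50],"delta_rot":[0,0,0],"fingers":1},{"travel":[3,-45,0],"delta_rot":[0,0,0],"fingers":1},{"travel":[3,-50,0],"delta_rot":[0,0,0],"fingers":1},{"travel":[3,-50,0],"delta_rot":[0,0,0],"fingers":1},{"travel":[3,-50,0],"delta_rot":[0,0,0],"fingers":1},{"travel":[3,-50,0],"delta_rot":[0,0,0],"fingers":1},{"travel":[3,-50,0],"delta_rot":[0,0,0],"fingers":1},{"travel":[3,-50,0],"delta_rot":[0,0,0],"fingers":1},{"travel":[2,-50,0],"delta_rot":[0,0,0],"fingers":1},{"travel":[0,-42,0],"delta_rot":[0,0,0],"fingers":1},{"travel":[0,-20,15],"delta_rot":[0,0,0],"fingers":1},{"travel":[0,-10,10],"delta_rot":[0,0,0],"fingers":1},{"travel":[0,0,10],"delta_rot":[0,0,0],"fingers":1},{"travel":[0,0,0],"delta_rot":[0,0,0],"fingers":1},{"travel":[0,0,0],"delta_rot":[0,0,0],"fingers":1},{"travel":[0,0,0],"delta_rot":[0,0,0],"fingers":1}])

```text
clock: 12.88
eef_pos: [547.2, -239.9, 188.0]
eef_rot: [-3.141, 0.001, -3.141]
wrist_force: [-0.5, -0.3, 0.3]
finger_gap: 29.2
```

>>> send_rows(plan=[{"travel":[0,-0.8,12],"delta_rot":[0,0,0],"fingers":1},{"travel":[0,0,10],"delta_rot":[0,0,0],"fingers":1},{"travel":[0,0,8],"delta_rot":[0,0,0],"fingers":1},{"travel":[0,0,5],"delta_rot":[0,0,0],"fingers":1},{"travel":[0,0,0],"delta_rot":[0,0,0],"fingers":1},{"travel":[0,0,0],"delta_rot":[0,0,0],"fingers":1},{"travel":[0,0,0],"delta_rot":[0,0,0],"fingers":1}])

```text
clock: 13.75
eef_pos: [547.1, -241.2, 152.8]
eef_rot: [-3.141, 0.0, -3.141]
wrist_force: [-0.6, -0.9, -0.2]
finger_gap: 29.7
```

>>> send_rows(plan=[{"travel":[0,0,0],"delta_rot":[0,0,0],"fingers":0.1},{"travel":[0,0,0],"delta_rot":[0,0,0],"fingers":0.1},{"travel":[0,0,0],"delta_rot":[0,0,0],"fingers":0.1},{"travel":[0,0,-15],"delta_rot":[0,0,0],"fingers":0.1},{"travel":[0,0,-40],"delta_rot":[0,0,0],"fingers":0},{"travel":[0,10,-35],"delta_rot":[0,0,0],"fingers":0},{"travel":[1,40,0],"delta_rot":[0,0,0],"fingers":0},{"travel":[3,50,0],"delta_rot":[0,0,0],"fingers":0},{"travel":[4,50,0],"delta_rot":[0,0,0],"fingers":0},{"travel":[5,50,0],"delta_rot":[0,0,0],"fingers":0},{"travel":[5,36,0],"delta_rot":[0,0,0],"fingers":0},{"travel":[5,20,0],"delta_rot":[0,0,0],"fingers":0},{"travel":[0,0,0],"delta_rot":[0,0,0],"fingers":0},{"travel":[0,0,0],"delta_rot":[0,0,0],"fingers":0}])

```text
clock: 15.5
eef_pos: [524.1, 13.9, 242.7]
eef_rot: [-3.141, 0.0, 3.141]
wrist_force: [0.4, 0.8, -0.3]
finger_gap: 46.8
```

```bash
python3 t.py t4
```

```text
[524.1  13.9 242.7]
in bore z [102.5 126.2 127.9 129.3 131.1]
plug 0 
plug 0
```

View pics/t4.png

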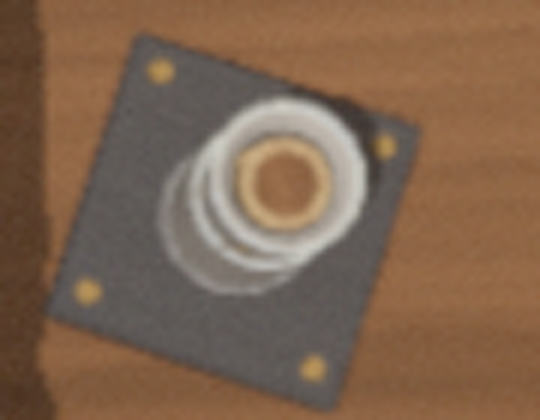

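Both plugs are in: the upper plug's round top shows level and centred in the mouth at crop (285,183). Next is the tamper.

>>> send_rows(plan=[{"travel":[0,1.3,30],"delta_rot":[0,0,0],"fingers":0},{"travel":[0,0,40],"delta_rot":[0,0,0],"fingers":0},{"travel":[0,0,25],"delta_rot":[0,0,0],"fingers":0},{"travel":[0,0,12],"delta_rot":[0,0,0],"fingers":0},{"travel":[0,0,4],"delta_rot":[0,0,0],"fingers":0},{"travel":[0,0,0],"delta_rot":[0,0,0],"fingers":0},{"travel":[0,0,0],"delta_rot":[0,0,0],"fingers":1},{"travel":[0,0,0],"delta_rot":[0,0,0],"fingers":1},{"travel":[0,0,0],"delta_rot":[0,0,0],"fingers":1},{"travel":[0,0,0],"delta_rot":[0,0,0],"fingers":1},{"travel":[0,0,0],"delta_rot":[0,0,0],"fingers":1}], grip_force=40)

```text
clock: 16.92
eef_pos: [524.1, 16.2, 131.8]
eef_rot: [3.142, 0.001, -3.141]
wrist_force: [0.2, 1.2, 4.0]
finger_gap: 21.6
```

>>> send_rows(plan=[{"travel":[0,0,-12],"delta_rot":[0,0,0],"fingers":1},{"travel":[0,0,-25],"delta_rot":[0,0,0],"fingers":1},{"travel":[0,0,-40],"delta_rot":[0,0,0],"fingers":1},{"travel":[0,0,-40],"delta_rot":[0,0,0],"fingers":1},{"travel":[0,-10,-30],"delta_rot":[0,0,0],"fingers":1},{"travel":[-3,-30,0],"delta_rot":[0,0,0],"fingers":1},{"travel":[-5,-45,0],"delta_rot":[0,0,0],"fingers":1},{"travel":[-5,-45,0],"delta_rot":[0,0,0],"fingers":1},{"travel":[-5,-45,0],"delta_rot":[0,0,0],"fingers":1},{"travel":[-5,-45,0],"delta_rot":[0,0,0],"fingers":1},{"travel":[0,-25,0],"delta_rot":[0,0,0],"fingers":1},{"travel":[0,-11,0],"delta_rot":[0,0,0],"fingers":1},{"travel":[0,0,0],"delta_rot":[0,0,0],"fingers":1},{"travel":[0,0,0],"delta_rot":[0,0,0],"fingers":1},{"travel":[0,0,0],"delta_rot":[0,0,0],"fingers":1}])

```text
clock: 18.8
eef_pos: [547.1, -238.9, 278.8]
eef_rot: [-3.142, 0.0, -3.14]
wrist_force: [-0.1, -0.7, -1.8]
finger_gap: 21.3
```

```bash
python3 - <<'E'
from h import *
np.set_printoptions(precision=1,suppress=True)
c=camera("scene");s=manip.read_state();print(s["eef_pos"],s["wrist_force"],s["clock"]);P=cloud(c).reshape(-1,3)
im=cv2.resize(c["color"][30:270,180:380,::-1],None,fx=2.5,fy=2.5,interpolation=cv2.INTER_CUBIC);cv2.imwrite("pics/s5c.png",im)
q=P[(np.hypot(P[:,0]-547,P[:,1]+240)<40)]
for a,b in((150,158),(158,166),(175,190),(190,205),(205,220),(247,252)):
    r=q[(np.hypot(q[:,0]-547,q[:,1]+240)<30)&(q[:,2]>a)&(q[:,2]<b)];
    if len(r)>3:print((a,b),len(r),r.mean(0),(r[:,:2].min(0)+r[:,:2].max(0))/2)
E
```

```text
[ 547.1 -239.1  278.7] [ 0.6  0.  -2. ] 18.85
(150, 158) 9 [ 553.6 -235.9  156.5] [ 552.8 -235.7]
(158, 166) 39 [ 553.2 -235.   162.3] [ 552.  -238.6]
(175, 190) 52 [ 550.8 -236.6  183.1] [ 548.8 -238.1]
(190, 205) 47 [ 551.1 -237.2  198. ] [ 550.7 -238.7]
(205, 220) 53 [ 550.7 -236.4  212.2] [ 548.3 -237.8]
(247, 252) 6 [ 551.6 -231.7  250.6] [ 549.  -235.6]
```

View pics/s5c.png

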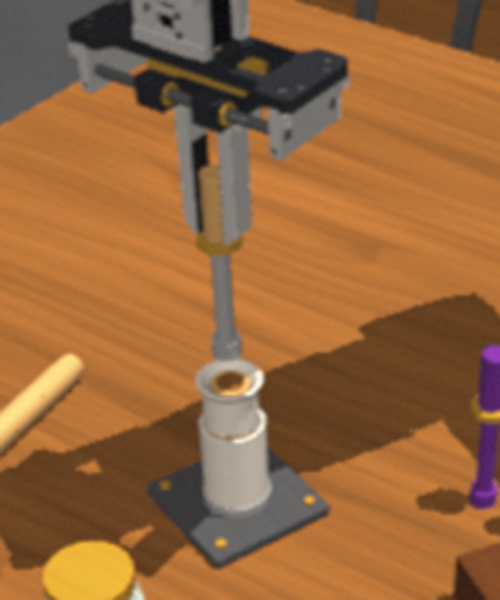

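The tamper hangs upright with its foot at crop (226,345), over the mouth at (230,382). I'll descend and watch the force.

>>> send_rows(plan=[{"travel":[0,-0.8,6],"delta_rot":[0,0,0],"fingers":1},{"travel":[0,0,8],"delta_rot":[0,0,0],"fingers":1},{"travel":[0,0,6],"delta_rot":[0,0,0],"fingers":1},{"travel":[0,0,4],"delta_rot":[0,0,0],"fingers":1},{"travel":[0,0,2],"delta_rot":[0,0,0],"fingers":1},{"travel":[0,0,2],"delta_rot":[0,0,0],"fingers":1},{"travel":[0,0,0],"delta_rot":[0,0,0],"fingers":1}])

```text
clock: 19.73
eef_pos: [547.0, -240.6, 250.5]
eef_rot: [-3.142, 0.0, -3.141]
wrist_force: [0.6, 0.0, -2.5]
finger_gap: 21.3
```

>>> send_rows(plan=[{"travel":[0,0,2],"delta_rot":[0,0,0],"fingers":1},{"travel":[0,0,2],"delta_rot":[0,0,0],"fingers":1},{"travel":[0,0,2],"delta_rot":[0,0,0],"fingers":1}])

```text
clock: 20.1
eef_pos: [547.1, -240.8, 244.9]
eef_rot: [-3.141, 0.001, -3.141]
wrist_force: [0.2, -2.1, 2.6]
finger_gap: 21.7
```

>>> send_rows(plan=[{"travel":[0,0,2],"delta_rot":[0,0,0],"fingers":1},{"travel":[0,0,2],"delta_rot":[0,0,0],"fingers":1},{"travel":[0,0,2],"delta_rot":[0,0,0],"fingers":1}])

```text
clock: 20.48
eef_pos: [547.0, -240.6, 238.4]
eef_rot: [-3.141, 0.0, -3.141]
wrist_force: [0.2, -1.3, 1.6]
finger_gap: 21.8
```

>>> send_rows(plan=[{"travel":[0,0,2],"delta_rot":[0,0,0],"fingers":1},{"travel":[0,0,2],"delta_rot":[0,0,0],"fingers":1},{"travel":[0,0,2],"delta_rot":[0,0,0],"fingers":1}])

```text
clock: 20.85
eef_pos: [547.0, -240.6, 232.4]
eef_rot: [-3.142, 0.0, -3.141]
wrist_force: [1.7, -2.9, 2.8]
finger_gap: 21.4
```

>>> send_rows(plan=[{"travel":[0,0,2],"delta_rot":[0,0,0],"fingers":1},{"travel":[0,0,2],"delta_rot":[0,0,0],"fingers":1},{"travel":[0,0,2],"delta_rot":[0,0,0],"fingers":1}])

```text
clock: 21.22
eef_pos: [547.1, -240.4, 226.6]
eef_rot: [3.141, 0.0, -3.141]
wrist_force: [0.5, -0.4, 3.7]
finger_gap: 21.4
```

>>> send_rows(plan=[{"travel":[0,0,2],"delta_rot":[0,0,0],"fingers":1},{"travel":[0,0,2],"delta_rot":[0,0,0],"fingers":1},{"travel":[0,0,2],"delta_rot":[0,0,0],"fingers":1}])

```text
clock: 21.6
eef_pos: [547.0, -240.4, 220.3]
eef_rot: [3.141, -0.0, -3.141]
wrist_force: [2.0, 0.7, 3.0]
finger_gap: 21.6
```

>>> send_rows(plan=[{"travel":[0,0,2],"delta_rot":[0,0,0],"fingers":1},{"travel":[0,0,2],"delta_rot":[0,0,0],"fingers":1}])

```text
clock: 21.85
eef_pos: [547.0, -240.5, 216.4]
eef_rot: [3.141, 0.0, -3.141]
wrist_force: [1.8, 0.3, 0.7]
finger_gap: 21.5
```

>>> send_rows(plan=[{"travel":[0,0,2],"delta_rot":[0,0,0],"fingers":1},{"travel":[0,0,2],"delta_rot":[0,0,0],"fingers":1},{"travel":[0,0,2],"delta_rot":[0,0,0],"fingers":1}])

```text
clock: 22.22
eef_pos: [547.0, -240.6, 210.4]
eef_rot: [3.142, 0.0, -3.141]
wrist_force: [1.4, 1.2, 1.8]
finger_gap: 21.6
```

>>> send_rows(plan=[{"travel":[0,0,1.5],"delta_rot":[0,0,0],"fingers":1},{"travel":[0,0,1.5],"delta_rot":[0,0,0],"fingers":1}])

```text
clock: 22.48
eef_pos: [547.0, -240.6, 207.4]
eef_rot: [3.142, 0.0, -3.141]
wrist_force: [2.6, 1.1, 2.0]
finger_gap: 21.3
```

>>> send_rows(plan=[{"travel":[0,0,1.5],"delta_rot":[0,0,0],"fingers":1},{"travel":[0,0,1.5],"delta_rot":[0,0,0],"fingers":1}])

```text
clock: 22.72
eef_pos: [547.1, -240.6, 204.8]
eef_rot: [-3.141, 0.0, -3.141]
wrist_force: [0.3, 1.7, 6.5]
finger_gap: 21.5
```

>>> send_rows(plan=[{"travel":[0,0,1],"delta_rot":[0,0,0],"fingers":1},{"travel":[0,0,0],"delta_rot":[0,0,0],"fingers":1}])

```text
clock: 22.98
eef_pos: [547.1, -240.6, 204.1]
eef_rot: [-3.141, 0.001, -3.141]
wrist_force: [1.9, 0.9, 7.4]
finger_gap: 21.5
```

>>> send_rows(plan=[{"travel":[0,0,1],"delta_rot":[0,0,0],"fingers":1},{"travel":[0,0,0],"delta_rot":[0,0,0],"fingers":1}])

```text
clock: 23.22
eef_pos: [547.2, -240.7, 203.4]
eef_rot: [-3.141, 0.001, -3.141]
wrist_force: [0.8, 2.3, 8.2]
finger_gap: 21.7
```

>>> send_rows(plan=[{"travel":[0,0,1],"delta_rot":[0,0,0],"fingers":1},{"travel":[0,0,0],"delta_rot":[0,0,0],"fingers":1}])

```text
clock: 23.48
eef_pos: [547.3, -240.7, 202.7]
eef_rot: [-3.141, 0.002, -3.141]
wrist_force: [1.4, 2.5, 11.3]
finger_gap: 21.4
```

>>> send_rows(plan=[{"travel":[0,0,1],"delta_rot":[0,0,0],"fingers":1},{"travel":[0,0,0],"delta_rot":[0,0,0],"fingers":1}])

```text
clock: 23.72
eef_pos: [547.3, -240.7, 202.0]
eef_rot: [-3.141, 0.002, -3.141]
wrist_force: [0.5, 2.1, 13.7]
finger_gap: 21.4
```

```bash
python3 - <<'E'
from h import *
for i in range(4):
    camera("top");s=manip.read_state();print(s["clock"],s["eef_pos"].round(2),s["wrist_force"].round(2),s["eef_rot"].round(4))
E
```

```text
23.775 [ 547.33 -240.75  202.02] [ 0.3   1.95 12.42] [-3.1406e+00  1.9000e-03 -3.1413e+00]
23.825 [ 547.33 -240.72  201.99] [-0.23  2.16 13.19] [-3.1407e+00  1.8000e-03 -3.1413e+00]
23.875 [ 547.33 -240.73  202.01] [ 0.16  1.77 12.51] [-3.1407e+00  1.9000e-03 -3.1414e+00]
23.925 [ 547.33 -240.74  202.02] [ 0.12  2.25 11.84] [-3.1407e+00  1.9000e-03 -3.1413e+00]
```

>>> send_rows(plan=[{"travel":[0,0,0.7],"delta_rot":[0,0,0],"fingers":1},{"travel":[0,0,0],"delta_rot":[0,0,0],"fingers":1},{"travel":[0,0,0],"delta_rot":[0,0,0],"fingers":1}])

```text
clock: 24.3
eef_pos: [547.4, -240.8, 201.6]
eef_rot: [-3.141, 0.002, -3.141]
wrist_force: [0.2, 2.6, 14.4]
finger_gap: 21.4
```

```bash
python3 - <<'E'
from h import *
F=[]
for i in range(16):
    camera("top");s=manip.read_state();F.append(s["wrist_force"][2])
print(s["clock"],s["eef_pos"].round(2),np.round(F,1),np.mean(F))
E
```

```text
25.1 [ 547.39 -240.74  201.56] [14.7 14.  14.5 16.  15.  14.9 14.3 15.3 14.7 14.6 15.6 14.3 15.8 14.7
 14.8 15. ] 14.89810660795699
```

>>> send_rows(plan=[{"travel":[0,0,0],"delta_rot":[0,0,0],"fingers":1},{"travel":[0,0,0],"delta_rot":[0,0,0],"fingers":1},{"travel":[0,0,0],"delta_rot":[0,0,0],"fingers":1},{"travel":[0,0,0],"delta_rot":[0,0,0],"fingers":1},{"travel":[0,0,-3],"delta_rot":[0,0,0],"fingers":1},{"travel":[0,0,-5],"delta_rot":[0,0,0],"fingers":1},{"travel":[0,0,-15],"delta_rot":[0,0,0],"fingers":1},{"travel":[0,0,-25],"delta_rot":[0,0,0],"fingers":1},{"travel":[0,0,-25],"delta_rot":[0,0,0],"fingers":1},{"travel":[0,0,-8],"delta_rot":[0,0,0],"fingers":1},{"travel":[0,0,0],"delta_rot":[0,0,0],"fingers":1}])

```text
clock: 26.48
eef_pos: [546.9, -240.6, 280.8]
eef_rot: [-3.141, -0.0, -3.141]
wrist_force: [-1.1, 0.1, -1.8]
finger_gap: 21.5
```

```bash
python3 - <<'E'
from h import *
s=manip.read_state();print(s["clock"],s["eef_pos"].round(2),s["eef_rot"].round(4),s["wrist_force"].round(1))
E
```

```text
26.475 [ 546.92 -240.63  280.76] [-3.1415e+00 -1.0000e-04 -3.1414e+00] [-1.1  0.1 -1.8]
```

>>> send_rows(plan=[{"travel":[2,15,0],"delta_rot":[0,0,0],"fingers":1},{"travel":[4,35,0],"delta_rot":[0,0,0],"fingers":1},{"travel":[4,45,0],"delta_rot":[0,0,0],"fingers":1},{"travel":[4,45,0],"delta_rot":[0,0,0],"fingers":1},{"travel":[4,45,0],"delta_rot":[0,0,0],"fingers":1},{"travel":[4,40,0],"delta_rot":[0,0,0],"fingers":1},{"travel":[0.7,20,0],"delta_rot":[0,0,0],"fingers":1},{"travel":[0,11,20],"delta_rot":[0,0,0],"fingers":1},{"travel":[0,0,30],"delta_rot":[0,0,0],"fingers":1},{"travel":[0,0,30],"delta_rot":[0,0,0],"fingers":1},{"travel":[0,0,15],"delta_rot":[0,0,0],"fingers":1},{"travel":[0,0,0],"delta_rot":[0,0,0],"fingers":1},{"travel":[0,0,0],"delta_rot":[0,0,0],"fingers":1},{"travel":[0,0,0],"delta_rot":[0,0,0],"fingers":1}])

```text
clock: 28.22
eef_pos: [524.6, 15.4, 186.8]
eef_rot: [-3.142, 0.002, -3.141]
wrist_force: [0.4, 1.0, -1.9]
finger_gap: 21.4
```

```bash
python3 - <<'E'
from h import *
np.set_printoptions(precision=1,suppress=True)
c=camera("scene");s=manip.read_state();print(s["eef_pos"],s["wrist_force"],s["clock"]);P=cloud(c).reshape(-1,3)
cv2.imwrite("pics/s6c.png",cv2.resize(c["color"][130:310,300:480,::-1],None,fx=3,fy=3,interpolation=cv2.INTER_CUBIC))
d=np.hypot(P[:,0]-524,P[:,1]-15)
for a,b in((64,78),(84,98),(98,112),(112,125),(125,145)):
    r=P[(d<25)&(P[:,2]>a)&(P[:,2]<b)]
    if len(r)>3:print((a,b),len(r),r.mean(0))
r=P[(d<70)&(P[:,2]>40)&(P[:,2]<50)];print("hold",cv2.minAreaRect(r[:,:2].astype(np.float32)))
c=camera("top");P=cloud(c).reshape(-1,3);q=P[np.hypot(P[:,0]-547,P[:,1]+240.7)<11];print("bore z",np.nanpercentile(q[:,2],[5,25,50,75,95]))
E
```

```text
[524.5  15.4 186.6] [-0.2  0.3 -2.5] 28.275
(64, 78) 66 [531.3  17.4  71.6]
(84, 98) 42 [529.5  16.7  91.3]
(98, 112) 44 [529.8  16.5 104.9]
(112, 125) 44 [529.6  15.8 118.2]
(125, 145) 69 [529.3  16.4 134.6]
hold ((524.5689697265625, 15.38067626953125), (84.91464233398438, 82.2257308959961), 56.99972915649414)
bore z [81.2 82.5 84.3 85.8 87.4]
```

View pics/s6c.png

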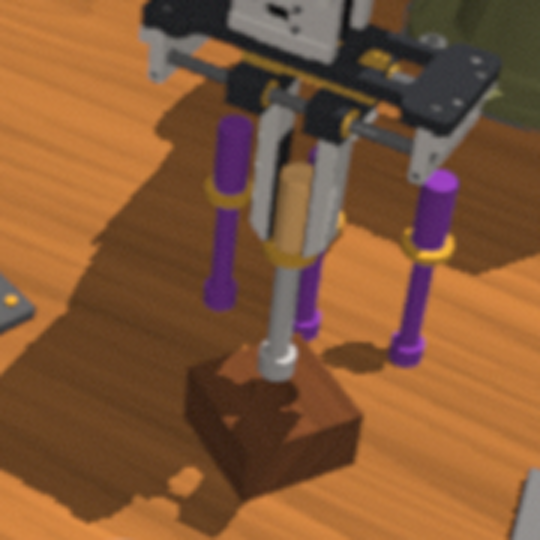

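The tamper hangs straight above the holder, foot at crop (277,360). The plugs' top in the bore reads about 84, so they stay down. Lowering.

>>> send_rows(plan=[{"travel":[0,0,10],"delta_rot":[0,0,0],"fingers":1},{"travel":[0,0,7],"delta_rot":[0,0,0],"fingers":1},{"travel":[0,0,5],"delta_rot":[0,0,0],"fingers":1},{"travel":[0,0,4],"delta_rot":[0,0,0],"fingers":1},{"travel":[0,0,0],"delta_rot":[0,0,0],"fingers":1}])

```text
clock: 28.95
eef_pos: [524.1, 15.4, 159.5]
eef_rot: [3.142, -0.0, -3.141]
wrist_force: [0.3, 0.4, -2.8]
finger_gap: 21.5
```

Foot is inside the hole (about z 38) with no contact.

>>> send_rows(plan=[{"travel":[0,0,8],"delta_rot":[0,0,0],"fingers":1},{"travel":[0,0,8],"delta_rot":[0,0,0],"fingers":1},{"travel":[0,0,6],"delta_rot":[0,0,0],"fingers":1},{"travel":[0,0,3],"delta_rot":[0,0,0],"fingers":1},{"travel":[0,0,1],"delta_rot":[0,0,0],"fingers":1},{"travel":[0,0,0],"delta_rot":[0,0,0],"fingers":1},{"travel":[0,0,0],"delta_rot":[0,0,0],"fingers":1}])

```text
clock: 29.82
eef_pos: [524.3, 15.4, 134.0]
eef_rot: [-3.142, 0.0, -3.141]
wrist_force: [0.3, -0.2, -1.8]
finger_gap: 21.9
```

>>> send_rows(plan=[{"travel":[0,0,1],"delta_rot":[0,0,0],"fingers":1},{"travel":[0,0,0.8],"delta_rot":[0,0,0],"fingers":1},{"travel":[0,0,0],"delta_rot":[0,0,0],"fingers":1}])

```text
clock: 30.2
eef_pos: [524.2, 15.4, 132.0]
eef_rot: [-3.142, -0.0, -3.141]
wrist_force: [-0.2, -0.9, -1.6]
finger_gap: 21.4
```

>>> send_rows(plan=[{"travel":[0,0,0.5],"delta_rot":[0,0,0],"fingers":1},{"travel":[0,0,0],"delta_rot":[0,0,0],"fingers":1},{"travel":[0,0,0],"delta_rot":[0,0,0],"fingers":0.2},{"travel":[0,0,0],"delta_rot":[0,0,0],"fingers":0},{"travel":[0,0,0],"delta_rot":[0,0,0],"fingers":0},{"travel":[0,0,0],"delta_rot":[0,0,0],"fingers":0},{"travel":[0,0,-10],"delta_rot":[0,0,0],"fingers":0},{"travel":[0,0,-30],"delta_rot":[0,0,0],"fingers":0},{"travel":[0,0,-45],"delta_rot":[0,0,0],"fingers":0},{"travel":[0,0,-45],"delta_rot":[0,0,0],"fingers":0},{"travel":[0,20,-20],"delta_rot":[0,0,0],"fingers":0},{"travel":[10,40,0],"delta_rot":[0,0,0],"fingers":0},{"travel":[10,50,0],"delta_rot":[0,0,0],"fingers":0},{"travel":[10,50,0],"delta_rot":[0,0,0],"fingers":0},{"travel":[10,50,0],"delta_rot":[0,0,0],"fingers":0},{"travel":[5,30,0],"delta_rot":[0,0,0],"fingers":0},{"travel":[0,0,0],"delta_rot":[0,0,0],"fingers":0},{"travel":[0,0,0],"delta_rot":[0,0,0],"fingers":0}])

```text
clock: 32.45
eef_pos: [479.3, 254.7, 281.9]
eef_rot: [-3.141, 0.0, 3.142]
wrist_force: [0.9, 0.4, -0.4]
finger_gap: 47.1
```

```bash
python3 m.py | grep -v plug; python3 t.py t7; python3 - <<'E'
from h import *
c=camera("scene");save(c,"s7.png");print(manip.read_state()["clock"])
E
```

```text
top
board 1934 minenc [490.1 231.   59.9] mean [494.5 225.   12.6] ext [434.7 171.5   5. ] [549.8 282.1  20. ]
rim 265 minenc [ 547.3 -240.7   25.6] mean [ 547.4 -241.7  131.2] ext [ 521.8 -265.5  126. ] [ 571.3 -215.3  137.6]
handle 101 minenc [524.6  14.2  10.9] mean [523.9  13.9 161.2] ext [513.9   3.7 157.1] [535.5  24.5 164.7]
flange 84 minenc [523.7  13.7  15.7] mean [519.8  10.8 111.4] ext [508.9  -1.3 107.2] [538.6  28.8 115.8]
hold 1164 minenc [524.3  15.1  56.1] mean [522.8  14.1  45.5] ext [470.9 -39.6  40. ] [578.6  69.7  50. ]
purple 109 minenc [406.7  53.8  10.8] mean [406.3  53.4 151.3] ext [397.   43.7 141. ] [415.7  63.8 156. ]
purple 110 minenc [422.9 -14.6  10.7] mean [422.8 -14.6 151.4] ext [412.5 -25.1 141.4] [433.2  -4.2 158.7]
purple 102 minenc [428.2 -76.6  10.7] mean [428.1 -76.6 151.6] ext [418.7 -85.6 144.3] [437.6 -66.6 156. ]
scene
board 2515 minenc [490. 231.  60.] mean [496.7 233.5  11.7] ext [440.6 171.1   7. ] [549.7 291.   16.7]
rim 207 minenc [ 545.1 -241.1   28.1] mean [ 544.4 -242.5  130.3] ext [ 520.9 -265.   126.1] [ 571.6 -213.9  135.4]
handle 102 minenc [524.3  14.6  12.7] mean [526.2  15.2 160.2] ext [511.7   4.3 156.1] [537.1  25.1 163.2]
flange 119 minenc [525.9  15.7  17.2] mean [531.4  17.5 111.2] ext [509.7  -1.3 107.1] [541.3  30.9 115.9]
hold 1239 minenc [524.6  15.2  56. ] mean [529.6  17.7  44.7] ext [472.8 -39.6  40. ] [579.1  69.7  49.8]
purple 119 minenc [408.   55.4  12. ] mean [410.2  55.7 148.5] ext [396.9  43.5 140.2] [418.4  65.9 154.9]
purple 115 minenc [422.7 -13.8  12.6] mean [425.9 -13.1 148.1] ext [410.7 -24.4 140. ] [434.8  -3.4 153.4]
purple 110 minenc [428.9 -75.5  11.7] mean [431.3 -74.5 148.3] ext [417.3 -86.2 140.7] [440.2 -65.1 153.1]
[479.5 254.4 281.8]
in bore z [80.6 82.6 84.1 85.8 87.4]
plug 0 
plug 0 
32.65
```

View pics/s7.png

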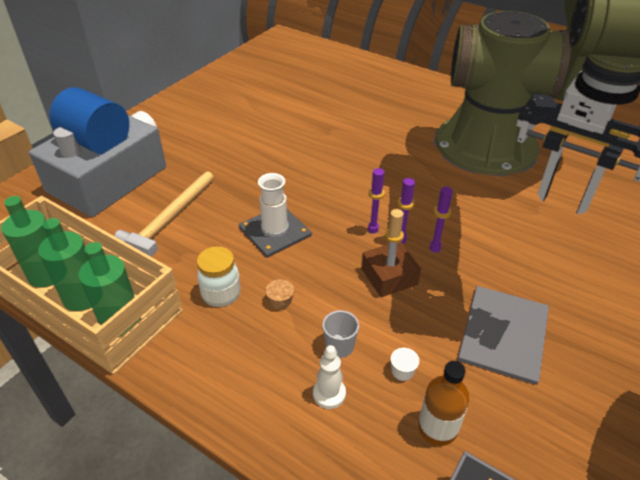

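View pics/t7.png

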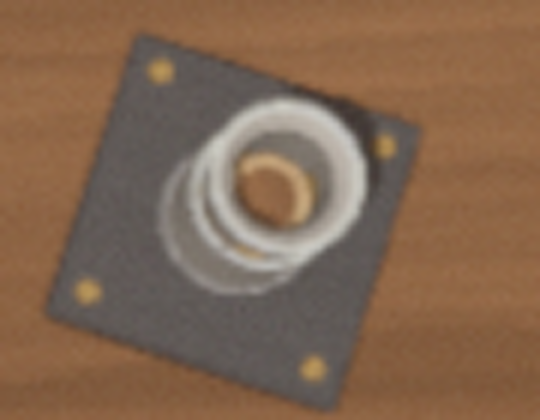

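The tamper stands in its holder at (393,250) in the scene view, the board is empty, and nothing else has moved. The crop shows the plugs deep in the bore at (270,190). Handing in.

```bash
python3 -c "
from cell import manip
print(manip.sign_off())"
```

```text
the job is handed in; nothing more can be done
None
```

I put both plugs into the tube, pushed them down onto the strainer, leaned on them, stood the tamper back in its holder and handed the job in. The robot's clock read about 33 s of the 72 s allowed.

- **Pressing:** The push took about 4 to 5 N while the plugs slid. The force then climbed at about 2.5 N per mm once they met the floor, which lies about 97 mm below the rim. I leaned on them for over a second at about 16 to 17 N once the tamper's weight is allowed for. The highest reading I saw was about 18 N; force was only sampled, so a short spike between readings would not have shown.
- **Plugs:** After I withdrew the tamper, the top plug still read 84 mm above the bench, the same as before the tamper was put away. The board is empty.
- **Tamper:** It stands upright in its holder within about 1 mm of where it started. The gripper is open and well clear.
- **Other things:** The purple look-alikes measured within about 2 mm of where they stood before, so they were not moved. I checked the other bystanders only by eye in the last picture, and they look unmoved.
- **Disagreement:** I measured the plugs about 85 mm apart, where the description said about 70. Both were gripped at the expected width.

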